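# Hang the microphone headset over the bench rail

### The arm

A 6-joint arm with a two-finger parallel gripper is mounted at the origin on the work surface. World frame = base frame: x ahead of the robot, y to its left, z up, the work surface at z = 0. Lengths are in m, angles in rad, forces in N, time in s.
With the tool pointing down it reaches from about 0.375 to 0.975 m from the base axis. Payload 3.8 kg.
Tool frame: the origin (TCP) lies on the mounting face of the last link; the fingertips stand 173 mm ahead of it and the grasp point (between the pads) lies 155 mm ahead of it; z points along the fingers, y is the line along which they close (so a half turn about z gives the same grasp; the last joint's range is limited). The gripper opens to 85 mm and grips with 20 to 120 N. Pads are 22 mm wide; open, the fingers measure 114 mm over their backs; the gripper's body (76 mm by 85 mm) begins 54 mm behind the grasp point. The pads swing forward as they close: fully open they stand 13 mm farther back than shut.
Start: joints at [-1.367, 0.264, 1.604, -0, 1.274, -0.037], TCP at [0.161, -0.656, 0.405] pointing down, gripper open.
Joint ranges: [-2.63, 2.63], [-0.94, 2.18], [0.31, 2.57], [-1.31, 4.45], [0, 2.66], [-2.55, 2.55]. Speed limits (rad/s): [2.57, 2.57, 3.14, 3.14, 3.14, 3.14].

### API

Orientations are given as a rotation vector (axis times angle).
In Python, from workcell import bot gives the robot as it stands.
- The arm moves only by the tool drive_tool, never from a script. Its argument "increments" is a list of rows, each an object with "delta_pos": the shift along the tool's x, y, z in mm, a list of three; "turn": the turn about the tool's z in rad; "jaw": the opening, from -1 (shut) to 1 (fully open). A call has 1 to 8 rows; each row shifts and turns the commanded pose from where the row before left it, along the tool's axes as they then stand; what a row does not reach is not made up. A row lasts 1/12 s, in which the tool goes at most 41.7 mm and 7.16 degrees, less where a joint would pass 70% of its speed; a pose out of reach is approached as far as the arm can. A call is refused whole if a number of a shift passes 41.7 or a number of a turn 0.125, either way. A call with a gripper value outside its range is refused whole. The fingers move at their own pace and stop on an object; "grip_force" is the grip in N (left out, the last holds). Time passes only in rows, so rows that do not move let the fingers close. It gives the time, the measured TCP pose, the force, the opening and the grip force at its end, in the units of the state.
- bot.read_state(): the state, without advancing time (a new reading comes with each control period).
- bot.read_camera(name): name is "side" or "top"; returns a dict with "pixels" (480x640x3 uint8, red, green, blue), "fovy" (degrees; the focal length in pixels is half the picture's height over the tangent of half this angle, whatever the lens; pixels are square), "cx", "cy" (the principal point, pixels), "camera_from_world" (4x4, takes a point from world to camera coordinates). Camera axes: x right, y down, z forward; pixel columns grow to the right and rows downward; lengths in m; the calibration is good to about 2 mm. A picture is of the moment at which its call begins. There is no depth.
- bot.finish_job(): hands the job in; it is judged then, once.
The state is a dict: "time": time; "q": joint angles; "joint_vel": joint speeds; "joint_torque": joint torques, N m; "tool_pos": TCP position; "tcp_rot": TCP orientation; "wrist_force": force on the tool from outside, world axes, zero at the start; "torque": the same for the moment, N m; "width": opening from 0.0 (shut) to 1.0 (fully open); "grip_force": force on a finger pad.
Only numpy, scipy, OpenCV 4.12 (cv2) and the standard library are available. Lean on these libraries where they do the work, as an engineer would, in place of code of your own. Each camera call takes 0.05 s, during which the arm holds its last target. There are 200 camera calls.

### The job

Tidy the repair bench: pick up the headset that has the microphone arm by the middle of its headband and hang it over the bare steel bar of the rail stand, one ear cup on each side, band across the bar and near the middle of it. Lower it until the band rests on the bar before letting go, and leave it hanging still and upright. Leave the plain headphones, which have no microphone, standing where they are.

Things in the scene. Friction and masses are not known exactly. Their poses are not given: they have to be found in the camera images.
- headset: Rigid headset, 0.13-0.24 kg, upright on two flat-bottomed ear cups; 162 mm wide (y), 161 tall; thin microphone arm reaches 130 mm to +x, low on its -y cup. Origin: centre of underside; z up, y cup to cup, x through the arch, the way the bar must run (either way round). Cups 60 deep (x), 70 tall, gap 92.
- band (a point): Middle of the underside of the headband, 135 mm above the headset's origin, same axes. Here the band is a straight padded block 30 mm wide (x), 52 long (y), 26 thick upward. Grip it from above across the 30 mm, 10 to 30 N. The bar comes to lie right under it, so keep the fingertips above its underside. This point must come to rest on top of the bar.
- bar_mid (a point): Top of the rail stand's bar at its middle, 165 mm above the table. Stand fixed. Bar: bare round steel, 16 mm in diameter, 270 long, level, along this point's y axis (z up). Two posts 14 mm thick carry it from below, 124 mm either side of the middle, on feet 130 (x) by 30 by 8 mm; nothing rises above the bar.
- headphones: Bystander: plain headphones of the same kind and width, standing likewise, but with a thinner band (24 mm wide, 14 thick, top at 149) and no microphone arm. Leave it alone. Origin: centre of the underside, axes as the headset's.
Things that resemble listed ones, but are neither listed nor needed, are in the scene too. There is more than one size of the headset; the one meant has the size given above.

How it is judged:
On the way:
1. The headset, still held, is lowered over the bar until its band is within 20 mm of resting on it (z of band in the frame of bar_mid between -0.012 and 0.02 m and x of band in the frame of bar_mid between -0.025 and 0.025 m and y of band in the frame of bar_mid between -0.1 and 0.1 m and contact force between the fingers and headset above 0.3 N), for 0.05 s.
At the end, for the whole second after the job is handed in: Headset at rest; mid band underside within 25 mm sideways of the bar, 12 mm below to 15 mm above its top, 90 mm along from its middle; band across the bar within 20 degrees, headset upright within 17 degrees; plain headphones upright (11 degrees) within 25 mm of their start (z of band in the frame of bar_mid between -0.012 and 0.015 m and x of band in the frame of bar_mid between -0.025 and 0.025 m and y of band in the frame of bar_mid between -0.09 and 0.09 m and angle between the x axis of headset and the y axis of bar_mid, either way round below 0.35 rad and angle between headset's own z axis and vertical below 0.3 rad and linear speed of headset below 0.03 m/s and angular speed of headset below 0.3 rad/s and distance of headphones from where it was at the start of the episode below 0.025 m and angle between headphones's own z axis and vertical below 0.2 rad); the robot touches nothing.
It fails at once if The plain headphones are knocked over or moved by more than 40 mm (distance of headphones from where it was at the start of the episode above 0.04 m or angle between headphones's own z axis and vertical above 0.6 rad).
It also fails if it takes over 42 s, if anything falls off the work surface, if the arm or the gripper's body presses on something with over 40 N, if the wrist force passes 120 N, or if a joint passes its speed limit or range.

## Working session

There is one attempt and no reset: what is moved stays moved. The work goes in short steps, Python scripts to look and compute and a tool call to move; the robot and the scene stay as the last step left them, time stands still between calls to the robot, and variables do not carry over. Pictures are saved under pics/ and viewed, at most 10 in all, crops included, and the job is handed in when it is done.

Besides the shell and the picture viewer there is one more tool, called after "Emit:" by a JSON object that holds its "op" and its "data", one argument or row to a line. drive_tool: Moves the arm, as the interface text tells. Its arguments: {"type":"object","properties":{"increments":{"type":"array"},"grip_force":{"type":"number"}},"required":["increments"]}

```bash
mkdir -p pics; cat > h.py <<'E'
import numpy as np,cv2
from workcell import bot
def cam(n,name):
    c=bot.read_camera(n); cv2.imwrite(f'pics/{name}.png',c['pixels'][:,:,::-1])
    np.savez(f'{n}.npz',**{k:c[k] for k in('pixels','fovy','cx','cy','camera_from_world')}); return c
def ray(n,u,v):
    c=np.load(f'{n}.npz'); f=240/np.tan(np.radians(c['fovy'])/2); T=c['camera_from_world']
    R,t=T[:3,:3],T[:3,3]; return -R.T@t, R.T@np.array([(u-c['cx'])/f,(v-c['cy'])/f,1])
def atz(n,u,v,z):
    o,d=ray(n,u,v); return o+d*(z-o[2])/d[2]
def proj(n,p):
    c=np.load(f'{n}.npz'); f=240/np.tan(np.radians(c['fovy'])/2); T=c['camera_from_world']
    q=T[:3,:3]@p+T[:3,3]; return q[0]/q[2]*f+c['cx'],q[1]/q[2]*f+c['cy']
E
python3 - <<'E'
from h import *
for n in('top','side'):
    c=cam(n,n+'0'); print(n,c['fovy'],c['cx'],c['cy'],[k for k in c]); print(c['camera_from_world'].round(3))
print(bot.read_state())
E
```

```text
top 47.62852422718683 325.6295537809968 232.58913295738472 ['pixels', 'fovy', 'cx', 'cy', 'camera_from_world']
[[-0.01  -1.    -0.02  -0.086]
 [-0.994  0.012 -0.113  0.517]
 [ 0.113  0.019 -0.993  1.238]
 [ 0.     0.     0.     1.   ]]
side 54.44836926751262 319.90236747907466 244.84688224903758 ['pixels', 'fovy', 'cx', 'cy', 'camera_from_world']
[[ 0.993 -0.116  0.01  -0.536]
 [-0.079 -0.733 -0.675  0.019]
 [ 0.086  0.67  -0.737  1.235]
 [ 0.     0.     0.     1.   ]]
{'time': 0.1, 'q': array([-1.36692190e+00,  2.64712422e-01,  1.60523924e+00, -9.68459231e-07,
        1.27371765e+00, -3.69316804e-02]), 'joint_vel': array([ 1.86160536e-03, -1.97300628e-03, -2.32641431e-03,  1.19268195e-04,
       -1.71562976e-03, -4.62559892e-06]), 'joint_torque': array([-4.20571882e-05, -5.16708612e+01, -3.68590271e+01, -4.26104737e-05,
        6.31132774e-03,  1.78498419e-05]), 'tool_pos': array([ 0.16089286, -0.65522847,  0.40346187]), 'tcp_rot': array([-3.11679404e+00, -3.77095978e-01,  2.73237896e-04]), 'wrist_force': array([-0.27566336,  0.12417941, -0.27208767]), 'torque': array([0.01190044, 0.03569945, 0.01075745]), 'grip_force': 0.0, 'width': 0.9992643346365626}
```

View pics/top0.png

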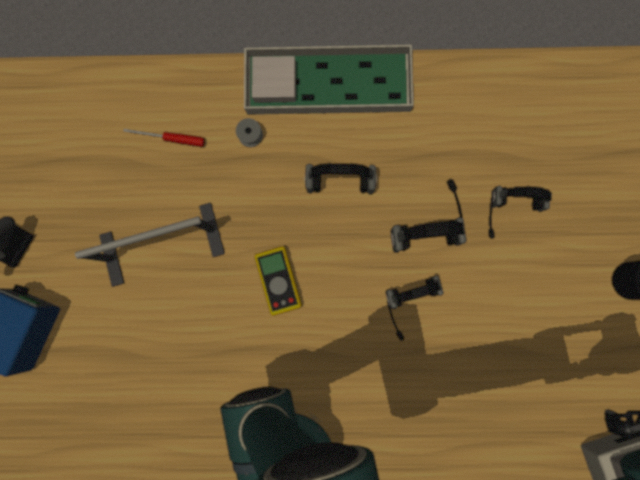

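View pics/side0.png

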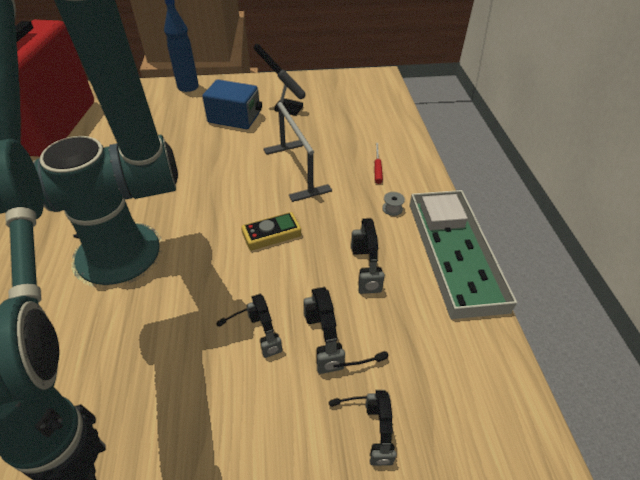

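```bash
python3 - <<'E'
import cv2,numpy as np
t=cv2.imread('pics/top0.png');s=cv2.imread('pics/side0.png')
r=lambda i,x,y,w,h,k:cv2.resize(i[y:y+h,x:x+w],None,fx=k,fy=k,interpolation=cv2.INTER_CUBIC)
a=np.hstack([r(t,380,170,100,100,4),np.zeros((400,0,3),np.uint8),r(s,295,280,100,100,4)])
b=cv2.resize(t[195:295,65:240],None,fx=2,fy=2,interpolation=cv2.INTER_CUBIC)
c=cv2.resize(s[95:195,255:345],None,fx=2,fy=2,interpolation=cv2.INTER_CUBIC)
bc=np.zeros((200,800,3),np.uint8);bc[:,:350]=b;bc[:,400:580]=c
m=np.vstack([a,bc]); m=np.clip(255*(m/255.)**.6,0,255).astype(np.uint8)
cv2.imwrite('pics/m1.png',m)
E
```

```text
(no output)
```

View pics/m1.png

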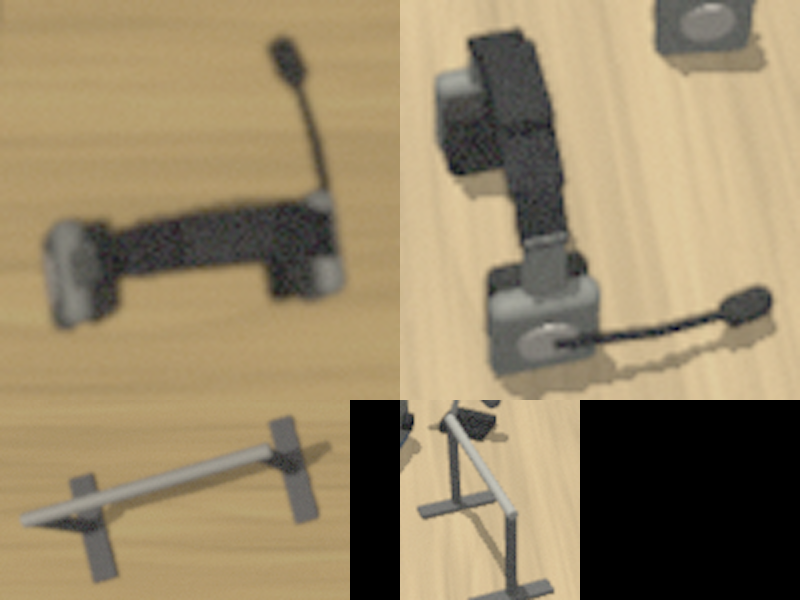

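```bash
python3 - <<'E'
from h import *
T=lambda u,v:(380+u/4,170+v/4)
S=lambda u,v:(295+(u-400)/4,280+v/4)
print('cams',ray('top',0,0)[0],ray('side',0,0)[0])
p=atz('side',*S(513,82),.161);print('band side',p,'in top crop',(np.array(proj('top',p))-[380,170])*4)
for a,b in(((120,228),(300,203)),((120,272),(268,255))):
  d=atz('top',*T(*b),.15)-atz('top',*T(*a),.15);print('yaw(y axis cup to cup) deg',np.degrees(np.arctan2(d[0],-d[1])),d)
for q in((82,275),(45,250),(340,270)):print(atz('top',*T(*q),.07))
# bar top-view ends
B=lambda u,v:(65+u/2,195+(v-400)/2); C=lambda u,v:(255+(u-400)/2,95+(v-400)/2)
a=atz('top',*B(25,519),.157);b=atz('top',*B(268,453),.157);print('bar',a,b,np.linalg.norm(b-a),(a+b)/2)
a=atz('side',*C(450,420),.157);b=atz('side',*C(511,512),.157);print('bar side',a,b,np.linalg.norm(b-a),(a+b)/2)
E
```

```text
cams [ 0.37319296 -0.11559392  1.28681921] [ 0.42868539 -0.87551515  0.92910563]
band side [ 0.50685022 -0.3293874   0.161     ] in top crop [235.93804504 234.36313508]
yaw(y axis cup to cup) deg 7.263458051680123 [ 0.01205018 -0.09454478  0.        ]
yaw(y axis cup to cup) deg 5.908700789928599 [ 0.00802065 -0.07749916  0.        ]
[ 0.49576574 -0.25992875  0.07      ]
[ 0.51012609 -0.23955761  0.07      ]
[ 0.49685737 -0.40399287  0.07      ]
bar [0.46182695 0.4282319  0.157     ] [0.52857387 0.17277978 0.157     ] 0.26402828962194236 [0.49520041 0.30050584 0.157     ]
bar side [0.46381843 0.42072967 0.157     ] [0.53324314 0.17616217 0.157     ] 0.2542303149436578 [0.49853078 0.29844592 0.157     ]
```

Emit:
{"op": "drive_tool", "data": {
  "increments": [
    {"delta_pos":[34.5,-19.5,0],"turn":0,"jaw":1},
    {"delta_pos":[34.5,-19.5,0],"turn":0,"jaw":1},
    {"delta_pos":[34.5,-19.5,0],"turn":0,"jaw":1},
    {"delta_pos":[34.5,-19.5,0],"turn":0,"jaw":1},
    {"delta_pos":[34.5,-19.5,0],"turn":0,"jaw":1},
    {"delta_pos":[34.5,-19.5,0],"turn":0,"jaw":1},
    {"delta_pos":[34.5,-19.5,0],"turn":0,"jaw":1},
    {"delta_pos":[34.5,-19.5,0],"turn":0,"jaw":1}
  ],
  "grip_force": 25
}}

```text
time: 0.77
tool_pos: [0.3927, -0.4365, 0.4042]
tcp_rot: [-3.118, -0.377, 0.001]
wrist_force: [1.2, 0.2, 1.1]
width: 0.999
grip_force: 0.0
```

```bash
cat > ov.py <<'E'
from h import *
def box(c,s):
    return np.array([[c[i]+s[i]*k/2 for i,k in enumerate((a,b,d))] for a in(-1,1) for b in(-1,1) for d in(-1,1)])
def draw(img,n,X,Y,yaw,dz=0):
    y=np.radians(yaw);R=np.array([[np.cos(y),-np.sin(y),0],[np.sin(y),np.cos(y),0],[0,0,1]])
    for c,s in(((0,63.5,35),(60,35,70)),((0,-63.5,35),(60,35,70)),((0,0,148),(30,52,26))):
        P=[proj(n,R@(p/1000)+[X,Y,dz]) for p in box(c,s)]
        for i in range(8):
            for b in(1,2,4):
                if not i&b: cv2.line(img,*[tuple(int(v*8*16+64) for v in P[k]) for k in(i,i|b)],(0,0,255) if c[1] else (0,255,0),1,cv2.LINE_AA,4)
def big(n):
    i=np.load(n+'.npz')['pixels'][:,:,::-1]; i=np.clip(255*(i/255.)**.5,0,255).astype(np.uint8)
    return cv2.resize(i,None,fx=8,fy=8,interpolation=cv2.INTER_CUBIC)
E
python3 - <<'E'
from ov import *
o=[]
for n,x,y in(('top',380,170),('side',295,280)):
    i=big(n);draw(i,n,.506,-.327,7); o.append(cv2.resize(i[y*8:y*8+800,x*8:x*8+800],(400,400),interpolation=cv2.INTER_AREA))
cv2.imwrite('pics/m2.png',np.hstack(o))
print('phones',atz('top',341,170,.149),'meter',atz('top',278,282,0))
E
```

```text
phones [ 0.63668031 -0.12772519  0.149     ] meter [0.40360662 0.02294129 0.        ]
```

View pics/m2.png

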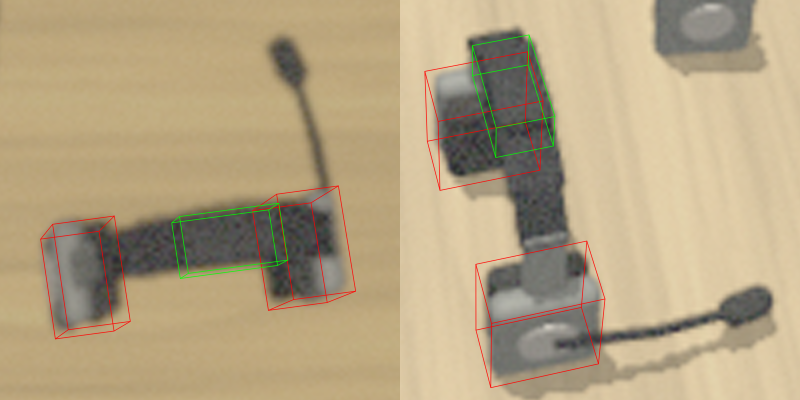

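Emit:
{"op": "drive_tool", "data": {
  "increments": [
    {"delta_pos":[34.5,-20,0],"turn":0,"jaw":1},
    {"delta_pos":[34.5,-20,0],"turn":0,"jaw":1},
    {"delta_pos":[34.5,-20,0],"turn":0,"jaw":1},
    {"delta_pos":[34.5,-20,0],"turn":0,"jaw":1},
    {"delta_pos":[0,0,0],"turn":-0.12,"jaw":1},
    {"delta_pos":[0,0,0],"turn":-0.12,"jaw":1},
    {"delta_pos":[0,0,0],"turn":-0.12,"jaw":1},
    {"delta_pos":[0,0,0],"turn":-0.12,"jaw":1}
  ]
}}

```text
time: 1.43
tool_pos: [0.507, -0.3269, 0.4039]
tcp_rot: [-2.935, -1.118, 0.001]
wrist_force: [0.0, -0.5, -0.1]
width: 0.999
grip_force: 0.0
```

Emit:
{"op": "drive_tool", "data": {
  "increments": [
    {"delta_pos":[0,0,0],"turn":-0.12,"jaw":1},
    {"delta_pos":[0,0,0],"turn":-0.12,"jaw":1},
    {"delta_pos":[0,0,0],"turn":-0.12,"jaw":1},
    {"delta_pos":[0,0,0],"turn":-0.12,"jaw":1},
    {"delta_pos":[0,0,0],"turn":-0.12,"jaw":1},
    {"delta_pos":[0,0,0],"turn":-0.12,"jaw":1},
    {"delta_pos":[0,0,0],"turn":-0.12,"jaw":1},
    {"delta_pos":[0,0,0],"turn":-0.12,"jaw":1}
  ]
}}

```text
time: 2.1
tool_pos: [0.5066, -0.3275, 0.404]
tcp_rot: [-2.088, -2.346, 0.0]
wrist_force: [-0.6, -0.0, -0.2]
width: 1.004
grip_force: 0.0
```

Emit:
{"op": "drive_tool", "data": {
  "increments": [
    {"delta_pos":[0,0,10],"turn":0,"jaw":1},
    {"delta_pos":[0,0,0],"turn":0,"jaw":1}
  ]
}}

```text
time: 2.27
tool_pos: [0.5061, -0.3272, 0.3921]
tcp_rot: [-2.098, -2.334, 0.001]
wrist_force: [-0.3, 1.0, -0.8]
width: 1.004
grip_force: 0.0
```

```bash
python3 - <<'E'
from h import *
from scipy.spatial.transform import Rotation as Ro
s=bot.read_state();R=Ro.from_rotvec(s['tcp_rot']).as_matrix()
print(s['tool_pos'],np.degrees(np.arctan2(R[1,1],R[0,1])),'move mm in tool',R.T@(np.array([.508,-.326,.313])-s['tool_pos'])*1000,s['q'])
c=cam('side','side1')
i=cv2.resize(c['pixels'][230:410,220:460,::-1],None,fx=3,fy=3);cv2.imwrite('pics/m3.png',i)
E
```

```text
[ 0.50614803 -0.32719334  0.39213323] 6.111066595752789 move mm in tool [ 0.80603028  2.17805378 79.12981491] [-6.15190262e-01  1.37790596e-01  1.77746216e+00 -1.12039911e-05
  1.22985907e+00 -7.21841661e-01]
```

View pics/m3.png

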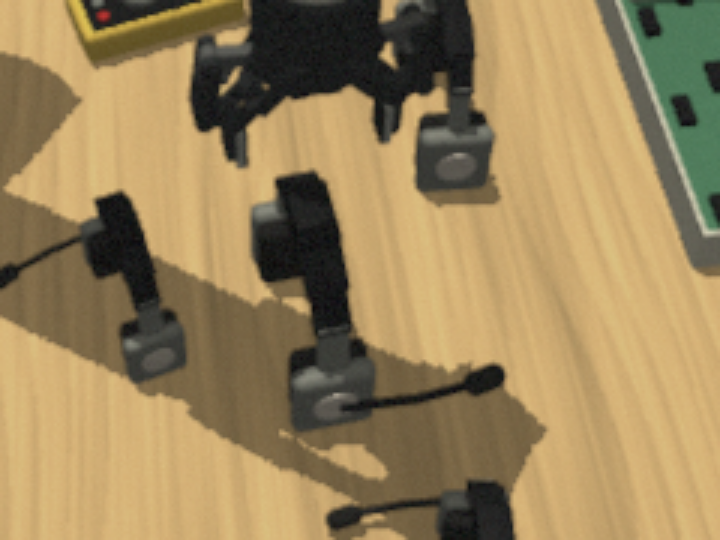

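The picture shows the open fingers (fingertips near 237,160 and 387,135 in the crop) straddling the band (310,200), aligned with it. The next move lowers the gripper and closes it.

Emit:
{"op": "drive_tool", "data": {
  "increments": [
    {"delta_pos":[0.8,2,30],"turn":0,"jaw":1},
    {"delta_pos":[0,0,25],"turn":0,"jaw":1},
    {"delta_pos":[0,0,15],"turn":0,"jaw":1},
    {"delta_pos":[0,0,8],"turn":0,"jaw":1},
    {"delta_pos":[0,0,0],"turn":0,"jaw":1},
    {"delta_pos":[0,0,0],"turn":0,"jaw":1}
  ]
}}

```text
time: 2.82
tool_pos: [0.5087, -0.3266, 0.3166]
tcp_rot: [-2.097, -2.339, 0.0]
wrist_force: [-0.2, -0.7, 0.9]
width: 1.003
grip_force: 0.0
```

```bash
python3 - <<'E'
from h import *
c=cam('side','side2')
i=cv2.resize(c['pixels'][250:400,240:440,::-1],None,fx=4,fy=4);cv2.imwrite('pics/m4.png',np.clip(255*(i/255.)**.5,0,255))
print(bot.read_state()['tool_pos'])
E
```

```text
[ 0.50907601 -0.32690644  0.31767365][ WARN:0@0.824] global loadsave.cpp:1063 imwrite_ Unsupported depth image for selected encoder is fallbacked to CV_8U.
```

View pics/m4.png

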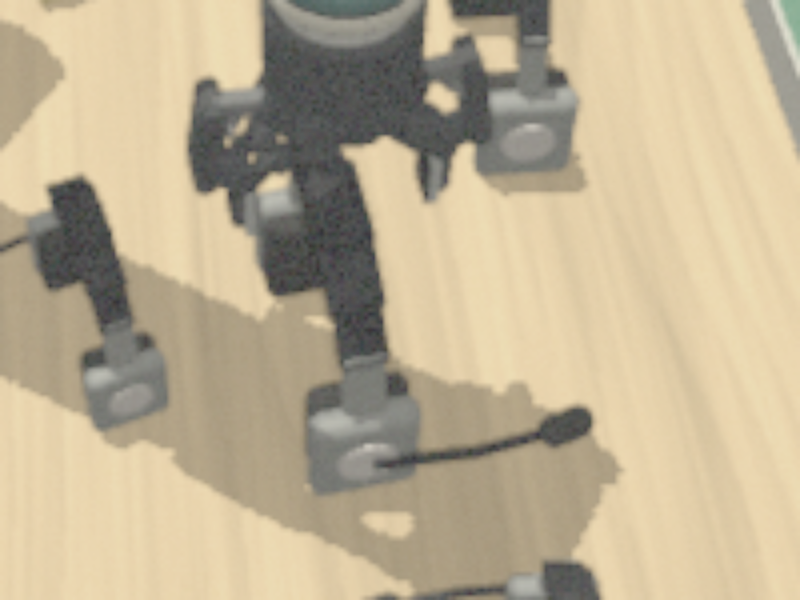

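The fingers (tips near 240,225 and 432,195) straddle the band. The next move goes 2 mm lower and closes.

Emit:
{"op": "drive_tool", "data": {
  "increments": [
    {"delta_pos":[0,0,2],"turn":0,"jaw":0},
    {"delta_pos":[0,0,0],"turn":0,"jaw":-0.6},
    {"delta_pos":[0,0,0],"turn":0,"jaw":-1},
    {"delta_pos":[0,0,0],"turn":0,"jaw":-1},
    {"delta_pos":[0,0,0],"turn":0,"jaw":-1},
    {"delta_pos":[0,0,0],"turn":0,"jaw":-1},
    {"delta_pos":[0,0,0],"turn":0,"jaw":-1},
    {"delta_pos":[0,0,0],"turn":0,"jaw":-1}
  ],
  "grip_force": 25
}}

```text
time: 3.53
tool_pos: [0.5088, -0.3268, 0.3154]
tcp_rot: [2.095, 2.34, -0.0]
wrist_force: [-0.9, 0.2, 4.6]
width: 0.346
grip_force: 26.5
```

Emit:
{"op": "drive_tool", "data": {
  "increments": [
    {"delta_pos":[0,0,-10],"turn":0,"jaw":-1},
    {"delta_pos":[0,0,-20],"turn":0,"jaw":-1},
    {"delta_pos":[0,0,-35],"turn":0,"jaw":-1},
    {"delta_pos":[0,0,-35],"turn":0,"jaw":-1},
    {"delta_pos":[0,0,-35],"turn":0,"jaw":-1},
    {"delta_pos":[0,0,-35],"turn":0,"jaw":-1},
    {"delta_pos":[0,0,-25],"turn":0,"jaw":-1},
    {"delta_pos":[0,0,-15],"turn":0,"jaw":-1}
  ]
}}

```text
time: 4.2
tool_pos: [0.5087, -0.3265, 0.5294]
tcp_rot: [2.092, 2.336, 0.001]
wrist_force: [0.2, -0.1, -1.2]
width: 0.342
grip_force: 26.0
```

```bash
python3 - <<'E'
from h import *
from scipy.spatial.transform import Rotation as Ro
s=bot.read_state();R=Ro.from_rotvec(s['tcp_rot']).as_matrix()
print(s['tool_pos'],np.degrees(np.arctan2(R[1,1],R[0,1])),'move mm in tool',R.T@(np.array([.497,.299,s['tool_pos'][2]])-s['tool_pos'])*1000,s['q'],s['width'],s['wrist_force'])
E
```

```text
[ 0.5087002  -0.32654389  0.52942825] 6.306295651234634 move mm in tool [623.04078497  57.08202517  -1.96926825] [-6.11921473e-01  7.78867067e-02  1.59398128e+00  1.57548976e-04
  1.46417207e+00 -7.21995843e-01] 0.34181304326488593 [ 0.17334143 -0.14086295 -1.19956279]
```

Emit:
{"op": "drive_tool", "data": {
  "increments": [
    {"delta_pos":[12,1,0],"turn":0,"jaw":-1},
    {"delta_pos":[24,2,0],"turn":0,"jaw":-1},
    {"delta_pos":[32,3,0],"turn":0,"jaw":-1},
    {"delta_pos":[32,3,0],"turn":0,"jaw":-1},
    {"delta_pos":[32,3,0],"turn":0,"jaw":-1},
    {"delta_pos":[32,3,0],"turn":0,"jaw":-1},
    {"delta_pos":[32,3,0],"turn":0,"jaw":-1},
    {"delta_pos":[32,3,0],"turn":0,"jaw":-1}
  ]
}}

```text
time: 4.87
tool_pos: [0.5035, -0.0954, 0.5224]
tcp_rot: [-2.094, -2.338, 0.002]
wrist_force: [1.3, -0.3, -1.4]
width: 0.341
grip_force: 25.9
```

Emit:
{"op": "drive_tool", "data": {
  "increments": [
    {"delta_pos":[32,3,0],"turn":0,"jaw":-1},
    {"delta_pos":[32,3,0],"turn":0,"jaw":-1},
    {"delta_pos":[32,3,0],"turn":0,"jaw":-1},
    {"delta_pos":[32,3,0],"turn":0,"jaw":-1},
    {"delta_pos":[32,3,0],"turn":0,"jaw":-1},
    {"delta_pos":[32,3,0],"turn":0,"jaw":-1},
    {"delta_pos":[32,3,0],"turn":0,"jaw":-1},
    {"delta_pos":[32,3,0],"turn":0,"jaw":-1}
  ]
}}

```text
time: 5.53
tool_pos: [0.4989, 0.1615, 0.5225]
tcp_rot: [-2.094, -2.339, 0.004]
wrist_force: [1.4, -0.7, -1.0]
width: 0.345
grip_force: 25.9
```

Emit:
{"op": "drive_tool", "data": {
  "increments": [
    {"delta_pos":[32,3,0],"turn":0,"jaw":-1},
    {"delta_pos":[32,3,0],"turn":0,"jaw":-1},
    {"delta_pos":[32,3,0],"turn":0,"jaw":-1},
    {"delta_pos":[24,2,0],"turn":0,"jaw":-1},
    {"delta_pos":[12,1,0],"turn":0,"jaw":-1},
    {"delta_pos":[0,0,0],"turn":0.06,"jaw":-1},
    {"delta_pos":[0,0,0],"turn":0.1,"jaw":-1},
    {"delta_pos":[0,0,0],"turn":0.1,"jaw":-1}
  ]
}}

```text
time: 6.2
tool_pos: [0.4969, 0.2922, 0.5228]
tcp_rot: [-2.385, -2.044, 0.005]
wrist_force: [-0.1, -0.6, -1.5]
width: 0.344
grip_force: 25.9
```

Emit:
{"op": "drive_tool", "data": {
  "increments": [
    {"delta_pos":[0,0,0],"turn":0.1,"jaw":-1},
    {"delta_pos":[0,0,0],"turn":0.1,"jaw":-1},
    {"delta_pos":[0,0,0],"turn":0.1,"jaw":-1},
    {"delta_pos":[0,0,0],"turn":0.1,"jaw":-1},
    {"delta_pos":[0,0,0],"turn":0.1,"jaw":-1},
    {"delta_pos":[0,0,0],"turn":0.1,"jaw":-1},
    {"delta_pos":[0,0,0],"turn":0.1,"jaw":-1},
    {"delta_pos":[0,0,0],"turn":0.1,"jaw":-1}
  ]
}}

```text
time: 6.87
tool_pos: [0.497, 0.2915, 0.523]
tcp_rot: [2.993, 0.951, -0.005]
wrist_force: [0.1, -0.1, 0.2]
width: 0.346
grip_force: 25.9
```

Emit:
{"op": "drive_tool", "data": {
  "increments": [
    {"delta_pos":[0,0,0],"turn":0.1,"jaw":-1},
    {"delta_pos":[0,0,0],"turn":0.1,"jaw":-1},
    {"delta_pos":[0,0,0],"turn":0.1,"jaw":-1},
    {"delta_pos":[0,0,0],"turn":0.06,"jaw":-1},
    {"delta_pos":[0,0,0],"turn":0,"jaw":-1},
    {"delta_pos":[0,0,0],"turn":0,"jaw":-1}
  ]
}}

```text
time: 7.37
tool_pos: [0.4972, 0.2916, 0.5235]
tcp_rot: [3.114, 0.411, -0.003]
wrist_force: [0.7, -0.6, -1.5]
width: 0.344
grip_force: 25.9
```

```bash
python3 - <<'E'
from ov import *
from scipy.spatial.transform import Rotation as Ro
s=bot.read_state();R=Ro.from_rotvec(s['tcp_rot']).as_matrix()
print(s['tool_pos'],np.degrees(np.arctan2(R[1,1],R[0,1])),'move mm in tool',R.T@(np.array([.497,.299,s['tool_pos'][2]])-s['tool_pos'])*1000,s['q'],s['width'],s['wrist_force'])
o=[]
c=cam('side','side3');cam('top','top3')
cv2.imwrite('pics/m5.png',cv2.resize(np.uint8(np.clip(255*(np.hstack([c['pixels'][20:220,200:400,::-1],cv2.imread('pics/top3.png')[140:340,60:260]])/255.)**.6,0,255)),(800,400)))
E
```

```text
[0.49723568 0.29160446 0.52345482] -74.96608928892725 move mm in tool [ 1.69071223 -7.20354229 -0.0079486 ] [ 4.87215398e-01  2.72126121e-02  1.65768697e+00 -9.26560963e-05
  1.45894768e+00  1.79563157e+00] 0.34396635504291884 [ 0.74753753 -0.58565531 -1.53269352]
```

View pics/m5.png

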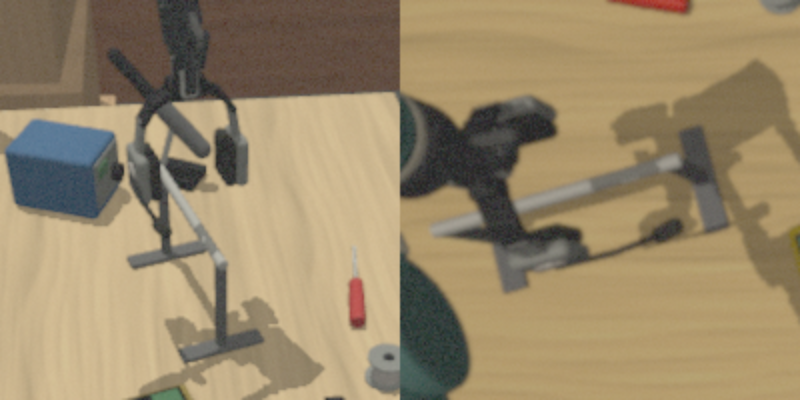

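The headset hangs level in the grip, with its cups either side of the bar (side crop: cups at 145,175 and 232,155, bar end at 165,170). Next comes lowering part way, with a small correction.

Emit:
{"op": "drive_tool", "data": {
  "increments": [
    {"delta_pos":[2,-5,10],"turn":0,"jaw":-1},
    {"delta_pos":[0,0,20],"turn":0,"jaw":-1},
    {"delta_pos":[0,0,20],"turn":0,"jaw":-1},
    {"delta_pos":[0,0,20],"turn":0,"jaw":-1},
    {"delta_pos":[0,0,20],"turn":0,"jaw":-1},
    {"delta_pos":[0,0,20],"turn":0,"jaw":-1},
    {"delta_pos":[0,0,20],"turn":0,"jaw":-1},
    {"delta_pos":[0,0,10],"turn":0,"jaw":-1}
  ]
}}

```text
time: 8.13
tool_pos: [0.4973, 0.2971, 0.3807]
tcp_rot: [3.113, 0.409, -0.008]
wrist_force: [-1.2, 0.1, -1.2]
width: 0.343
grip_force: 25.9
```

Emit:
{"op": "drive_tool", "data": {
  "increments": [
    {"delta_pos":[0,0,0],"turn":0,"jaw":-1},
    {"delta_pos":[0,0,0],"turn":0,"jaw":-1}
  ]
}}

```text
time: 8.3
tool_pos: [0.4982, 0.2974, 0.384]
tcp_rot: [3.114, 0.409, -0.002]
wrist_force: [0.3, -0.4, -0.7]
width: 0.343
grip_force: 25.9
```

```bash
python3 - <<'E'
from h import *
s=bot.read_state();print(s['tool_pos'],s['wrist_force'])
c=cam('side','side4')
cv2.imwrite('pics/m6.png',cv2.resize(np.uint8(np.clip(255*(c['pixels'][60:210,230:380,::-1]/255.)**.6,0,255)),(600,600),interpolation=cv2.INTER_CUBIC))
E
```

```text
[0.49816845 0.29738038 0.38400293] [ 0.32469245 -0.410094   -0.66248805]
```

View pics/m6.png

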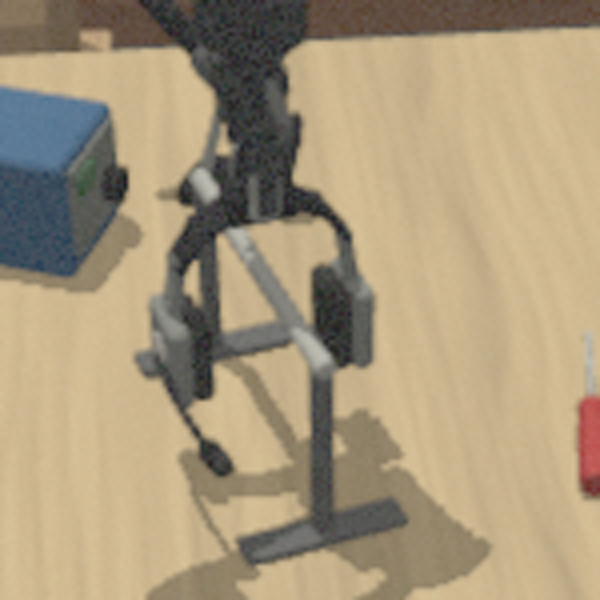

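The bar (205,185 to 320,355) passes between the cups (180,345 and 345,310) and under the band (265,200). The rest is lowered gently, checking the wrist force.

Emit:
{"op": "drive_tool", "data": {
  "increments": [
    {"delta_pos":[0,0,12],"turn":0,"jaw":-1},
    {"delta_pos":[0,0,10],"turn":0,"jaw":-1},
    {"delta_pos":[0,0,6],"turn":0,"jaw":-1},
    {"delta_pos":[0,0,3],"turn":0,"jaw":-1},
    {"delta_pos":[0,0,2],"turn":0,"jaw":-1},
    {"delta_pos":[0,0,0],"turn":0,"jaw":-1},
    {"delta_pos":[0,0,0],"turn":0,"jaw":-1}
  ]
}}

```text
time: 8.93
tool_pos: [0.4984, 0.2973, 0.3518]
tcp_rot: [-3.115, -0.408, -0.0]
wrist_force: [0.4, -0.7, -0.4]
width: 0.345
grip_force: 25.9
```

Emit:
{"op": "drive_tool", "data": {
  "increments": [
    {"delta_pos":[0,0,2],"turn":0,"jaw":-1},
    {"delta_pos":[0,0,0],"turn":0,"jaw":-1},
    {"delta_pos":[0,0,0],"turn":0,"jaw":-1}
  ]
}}

```text
time: 9.18
tool_pos: [0.4984, 0.2973, 0.3499]
tcp_rot: [-3.115, -0.408, -0.0]
wrist_force: [-1.0, 0.6, -1.4]
width: 0.347
grip_force: 25.9
```

Emit:
{"op": "drive_tool", "data": {
  "increments": [
    {"delta_pos":[0,0,2],"turn":0,"jaw":-1},
    {"delta_pos":[0,0,0],"turn":0,"jaw":-1},
    {"delta_pos":[0,0,0],"turn":0,"jaw":-1}
  ]
}}

```text
time: 9.43
tool_pos: [0.4983, 0.2973, 0.3476]
tcp_rot: [3.115, 0.408, -0.0]
wrist_force: [-0.1, -0.3, -0.9]
width: 0.344
grip_force: 25.9
```

Emit:
{"op": "drive_tool", "data": {
  "increments": [
    {"delta_pos":[0,0,1.5],"turn":0,"jaw":-1},
    {"delta_pos":[0,0,0],"turn":0,"jaw":-1},
    {"delta_pos":[0,0,0],"turn":0,"jaw":-1}
  ]
}}

```text
time: 9.68
tool_pos: [0.4983, 0.2973, 0.346]
tcp_rot: [3.115, 0.409, -0.0]
wrist_force: [-0.0, -0.4, -1.0]
width: 0.342
grip_force: 25.9
```

Emit:
{"op": "drive_tool", "data": {
  "increments": [
    {"delta_pos":[0,0,1],"turn":0,"jaw":-1},
    {"delta_pos":[0,0,0],"turn":0,"jaw":-1},
    {"delta_pos":[0,0,0],"turn":0,"jaw":-1}
  ]
}}

```text
time: 9.93
tool_pos: [0.4984, 0.2973, 0.3453]
tcp_rot: [-3.115, -0.408, -0.001]
wrist_force: [0.3, -0.2, -1.0]
width: 0.345
grip_force: 26.0
```

Emit:
{"op": "drive_tool", "data": {
  "increments": [
    {"delta_pos":[0,0,1.5],"turn":0,"jaw":-1},
    {"delta_pos":[0,0,0],"turn":0,"jaw":-1},
    {"delta_pos":[0,0,0],"turn":0,"jaw":-1}
  ]
}}

```text
time: 10.18
tool_pos: [0.4984, 0.2974, 0.3452]
tcp_rot: [-3.115, -0.409, -0.001]
wrist_force: [-2.2, -1.2, 4.1]
width: 0.346
grip_force: 26.8
```

Emit:
{"op": "drive_tool", "data": {
  "increments": [
    {"delta_pos":[0,0,1],"turn":0,"jaw":-1},
    {"delta_pos":[0,0,0],"turn":0,"jaw":-1},
    {"delta_pos":[0,0,0],"turn":0,"jaw":-1}
  ]
}}

```text
time: 10.43
tool_pos: [0.4984, 0.2974, 0.3451]
tcp_rot: [-3.115, -0.409, -0.002]
wrist_force: [-3.4, -2.4, 9.1]
width: 0.342
grip_force: 27.3
```

Emit:
{"op": "drive_tool", "data": {
  "increments": [
    {"delta_pos":[0,0,-1.5],"turn":0,"jaw":-1},
    {"delta_pos":[0,0,0],"turn":0,"jaw":-1},
    {"delta_pos":[0,0,0],"turn":0,"jaw":-0.2},
    {"delta_pos":[0,0,0],"turn":0,"jaw":0},
    {"delta_pos":[0,0,0],"turn":0,"jaw":0.5},
    {"delta_pos":[0,0,0],"turn":0,"jaw":1},
    {"delta_pos":[0,0,0],"turn":0,"jaw":1},
    {"delta_pos":[0,0,0],"turn":0,"jaw":1}
  ]
}}

```text
time: 11.1
tool_pos: [0.4983, 0.2973, 0.3439]
tcp_rot: [3.115, 0.408, -0.001]
wrist_force: [-0.4, -0.1, 1.3]
width: 0.995
grip_force: 0.0
```

Emit:
{"op": "drive_tool", "data": {
  "increments": [
    {"delta_pos":[0,0,0],"turn":0,"jaw":1},
    {"delta_pos":[0,0,-5],"turn":0,"jaw":1},
    {"delta_pos":[0,0,-12],"turn":0,"jaw":1},
    {"delta_pos":[0,0,-20],"turn":0,"jaw":1},
    {"delta_pos":[0,0,-30],"turn":0,"jaw":1},
    {"delta_pos":[0,0,-30],"turn":0,"jaw":1},
    {"delta_pos":[0,0,-20],"turn":0,"jaw":1},
    {"delta_pos":[0,0,-10],"turn":0,"jaw":1}
  ]
}}

```text
time: 11.77
tool_pos: [0.4988, 0.2976, 0.4768]
tcp_rot: [-3.112, -0.408, -0.011]
wrist_force: [0.7, 0.3, 0.4]
width: 1.0
grip_force: 0.0
```

Emit:
{"op": "drive_tool", "data": {
  "increments": [
    {"delta_pos":[0,0,-20],"turn":0,"jaw":1},
    {"delta_pos":[0,0,0],"turn":0,"jaw":1},
    {"delta_pos":[0,0,0],"turn":0,"jaw":1},
    {"delta_pos":[0,0,0],"turn":0,"jaw":1},
    {"delta_pos":[0,0,0],"turn":0,"jaw":1},
    {"delta_pos":[0,0,0],"turn":0,"jaw":1},
    {"delta_pos":[0,0,0],"turn":0,"jaw":1},
    {"delta_pos":[0,0,0],"turn":0,"jaw":1}
  ]
}}

```text
time: 12.43
tool_pos: [0.4983, 0.2973, 0.4902]
tcp_rot: [3.114, 0.408, -0.002]
wrist_force: [-0.5, -1.4, -0.6]
width: 0.995
grip_force: 0.0
```

```bash
python3 - <<'E'
from h import *
a=cam('side','s5')['pixels'][60:210,230:380,::-1]
cv2.imwrite('pics/m7.png',cv2.resize(np.uint8(np.clip(255*(a/255.)**.6,0,255)),(600,600),interpolation=cv2.INTER_CUBIC))
b=bot.read_camera('side')['pixels'][60:210,230:380,::-1].astype(float)
for _ in range(8): c=bot.read_camera('side')['pixels'][60:210,230:380,::-1].astype(float)
d=cv2.GaussianBlur(abs(c-b).max(2),(5,5),0);print('change',d.max(),d.mean())
E
```

```text
change 15.7890625 3.0151666666666666
```

View pics/m7.png

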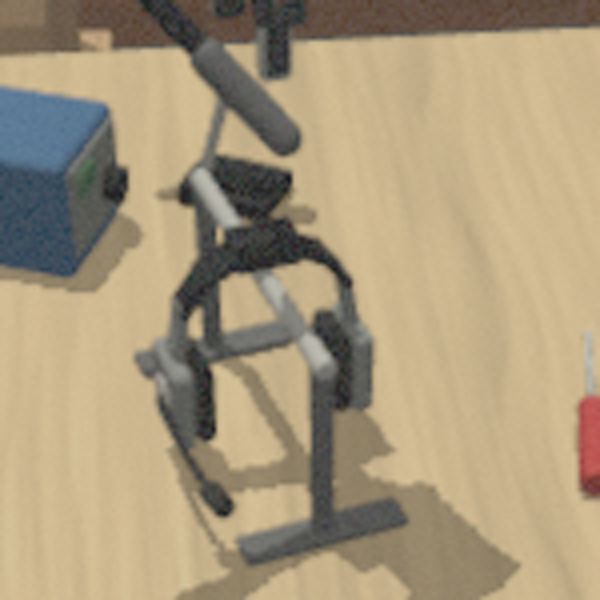

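The headset hangs across the bar near its middle, upright (band at 262,245, cups at 185,390 and 350,365), and the gripper is clear. I'll let any swing settle before handing in.

Emit:
{"op": "drive_tool", "data": {
  "increments": [
    {"delta_pos":[0,0,0],"turn":0,"jaw":1},
    {"delta_pos":[0,0,0],"turn":0,"jaw":1},
    {"delta_pos":[0,0,0],"turn":0,"jaw":1},
    {"delta_pos":[0,0,0],"turn":0,"jaw":1},
    {"delta_pos":[0,0,0],"turn":0,"jaw":1},
    {"delta_pos":[0,0,0],"turn":0,"jaw":1},
    {"delta_pos":[0,0,0],"turn":0,"jaw":1},
    {"delta_pos":[0,0,0],"turn":0,"jaw":1}
  ]
}}

```text
time: 13.6
tool_pos: [0.4983, 0.2973, 0.4912]
tcp_rot: [3.115, 0.409, -0.0]
wrist_force: [-1.0, 0.2, -0.7]
width: 1.002
grip_force: 0.0
```

```bash
python3 - <<'E'
from h import *
g=lambda:bot.read_camera('side')['pixels'].astype(float)
F=[g() for _ in range(40)]
A=lambda i,r:cv2.GaussianBlur(abs(np.mean(F[i:i+4],0)-np.mean(F[i+4:i+8],0)).max(2),(5,5),0)[r].max()
H=np.s_[110:180,265:330];N=np.s_[300:400,100:200]
for i in range(0,33,4):print('%.1f %.1f'%(A(i,H),A(i,N)))
E
```

```text
5.5 2.2
4.8 2.0
5.7 2.0
5.0 2.2
5.5 1.9
5.5 1.8
5.1 2.1
5.1 2.3
5.1 2.0
```

```bash
python3 - <<'E'
from h import *
g=lambda:bot.read_camera('side')['pixels'].astype(float)
F=[g() for _ in range(40)]
H=np.s_[110:180,265:330]
A=lambda i:cv2.GaussianBlur(abs(np.mean(F[:4],0)-np.mean(F[i:i+4],0)).max(2),(5,5),0)[H].max()
print(['%.1f'%A(i) for i in range(4,37,4)], bot.read_state()['time'])
E
```

```text
['4.9', '5.4', '5.0', '5.1', '5.0', '5.8', '5.7', '4.9', '5.6'] 17.6
```

There's no drift, only image noise, so the headset is still. Handing in.

```bash
python3 -c "
from workcell import bot
print(bot.finish_job())"
```

```text
the job is handed in; nothing more can be done
None
```

The headset with the microphone arm is hanging still and upright across the bar, near its middle, and I never touched the plain headphones; the job was handed in at about 17.6 s, and the hand-in returned no verdict.

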